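Spent torch cell into the sprung-flap battery bin

ROBOT

A 6-joint arm with a two-finger parallel gripper is mounted at the origin on the work surface. World frame = base frame: x ahead of the robot, y to its left, z up, the work surface at z = 0. Lengths are in m, angles in rad, forces in N, time in s.
With the tool pointing down it reaches from about 0.3 to 0.875 m from the base axis. Payload 6.4 kg.
Tool frame: the origin (TCP) lies between the finger pads; the fingertips stand 25 mm ahead of it and the grasp point (between the pads) lies 6 mm ahead of it; y points along the fingers, x is the direction in which the jaws open and shut, and the axes are right-handed (so a half turn about y gives the same grasp; the last joint's range is limited). The gripper opens to 85 mm and grips with 20 to 120 N. Pads are 22 mm wide; open, the fingers measure 114 mm over their backs; the gripper's body (76 mm by 85 mm) begins 54 mm behind the grasp point. The pads swing forward as they close: fully open they stand 13 mm farther back than shut.
Start: joints at [1.055, 0.181, 1.607, -0, 1.354, -0.206], TCP at [0.175, 0.548, 0.256] pointing down, gripper open.
Joint ranges: [-2.99, 2.99], [-0.89, 2.07], [0.3, 2.58], [-1.14, 4.28], [0, 2.63], [-3.12, 3.12]. Speed limits (rad/s): [2.57, 2.57, 3.01, 3.14, 3.14, 3.14].

INTERFACE

Orientations are given as a unit quaternion [w, x, y, z].
In Python, from bench import ctrl, vision, ticket, find_in, regions_of, pinpoint gives the robot as it stands.
- The arm moves only by the tool apply_moves, never from a script. Its argument "increments" is a list of rows, each an object of numbers: "x", "y", "z": the shift along the tool's x, y, z in cm; "ax", "ay", "az": the turn, a rotation vector about the tool's x, y, z in rad; "grip": the closure, from 0 (fully open) to 1 (shut). A call has 1 to 12 rows; each row is the pose to reach, as a shift and turn from the pose measured when the call began, along the tool's axes at that moment; what a row does not reach only later rows make up. A row lasts 1/8 s, in which the tool goes at most 62.5 mm and 10.7 degrees, less where a joint would pass 70% of its speed; a pose out of reach is approached as far as the arm can. A call with a gripper value outside its range is refused whole. The fingers move at their own pace and stop on an object; the grip force is fixed at half the most. Time passes only in rows, so rows that repeat a pose let the fingers close. It gives the time, the measured TCP pose, the force and the opening at its end, in the units of the state.
- ctrl.get_obs(): the state, without advancing time (a new reading comes with each control period).
- vision.camera(name): name is "scene" or "side" or "wrist"; returns the picture (384x512x3 uint8, red, green, blue); there is no depth.
- vision.camera_params(name): a dict with "intrinsics" (3x3 intrinsics, pixels), "k1" (the pictures are not rectified: a ray, as slopes to the right and down, at radius r is drawn at 1 + k1 r^2 times it, then the intrinsics apply), "R" (3x3) and "t" (3): a world point X has camera coordinates R X + t. Camera axes: x right, y down, z forward; pixel columns grow to the right and rows downward; lengths in m; the calibration is good to about 2 mm. A picture is of the moment at which its call begins: read the wrist's pose just before it. camera_params takes no time and is no camera call; for the wrist camera it gives the pose at the moment of the call.
- ticket.hand_in(): hands the job in, once; it reports no verdict.
Trained networks look in the newest picture that a camera, given by its name, has taken for a name from the list of things; names that differ only in an ending like _2 or _b are one class to them, and where a whole thing is asked for, a point or a joint stands for the part that bears it (a point fixed in the world has none). Each returns a list of dicts, best first, with "p" (0 to 1); they miss things now and then, are a little off and sometimes report something else, mostly with a low value. They report only what shows in the picture. A call takes as long as a camera call. They do not tell look-alikes from the thing itself.
- find_in(camera, query): "rect" ([centre column, centre row, width, height] in pixels, round what is visible of it).
- regions_of(camera, query): "mask" (384x512 bool, what is visible of it) and "rect" ([centre column, centre row, width, height] in pixels, round what is visible of it).
- pinpoint(camera, query): "xy" ([column, row] in pixels: a listed point, or the origin of a listed thing).
The state is a dict: "time_s": time; "q": joint angles; "dq": joint speeds; "joint_efforts": joint torques, N m; "eef_pos": TCP position; "eef_rot": TCP orientation; "wrist_force": force on the tool from outside, world axes, zero at the start; "torque": the same for the moment, N m; "opening": opening from 0.0 (shut) to 1.0 (fully open).
Only numpy, scipy, OpenCV 4.12 (cv2) and the standard library are available. Lean on these libraries where they do the work, as an engineer would, in place of code of your own. Each camera call takes 0.05 s, during which the arm holds its last target.

TASK

The orange torch cell is spent: pick it up and push it down through the yellow sprung flap in the top of the green battery bin, keeping hold of it until it is well past the flap, then let it drop inside and come out so that the flap shuts behind it. Leave the good blue cell standing where it is.

Things in the scene. Friction and masses are not known exactly. Their poses are not given: they have to be found in the camera images.
- spent_cell: the spent torch cell: orange upright cylinder, 26 mm in diameter, 70 mm tall, about 95 g, standing loose on the bench. Origin at its centre (35 mm above its foot), z up along its axis. Grip its upper part so that about 40 mm sticks out below the fingertips. A blue cell of the same size and a steel socket (29 mm across, 64 mm tall) stand nearby.
- good_cell: the good torch cell, to be left alone: blue, otherwise the same size and shape, standing loose; origin at its centre, z up.
- mouth (a point): centre of the mouth in the green bin's top, level with the black rim, 165 mm above the bench; z up. The fixed bin is 150 mm along x, 180 along y, turned up to 0.5 rad; walls 4, floor and top 8 mm thick. The mouth is 75 mm along x, 130 along y; the flap filling it is hinged at x = -37 mm, its free edge (black stripe) at x = +37. Push down at x = +5 mm, y = 0, fingers closing along y.
- flap (a joint): yellow flap, 73 x 126 x 4 mm, swings down into the bin: 0 shut and level, 1.4 rad fully down. Its spring takes about 3 N to start at its middle, about 5 N lower down; the cell's weight alone does not open it, and a cell let go early is pushed back out. With the fingertips 50 mm below the rim the cell is past it; opening the fingers there to about 55 mm holds the flap off while the cell drops.
Not all that is in view belongs to the job. There is more than one size of the spent_cell; the one meant has the size given above.

How it is judged:
On the way:
1. the spent cell, still held in the fingers, is pushed through the mouth with the flap swung down (value of joint flap above 0.6 rad and z of spent_cell in the frame of mouth below -0.025 m and contact force between the fingers and spent_cell above 1 N), for 0.1 s.
At the end, for the whole second after the job is handed in: The spent cell lies at rest inside the bin, its centre at least 90 mm below the rim, the flap is shut (within 0.1 rad), and the good cell still stands within 30 mm of where it was (z of spent_cell in the frame of mouth between -0.165 and -0.09 m and x of spent_cell in the frame of mouth between -0.071 and 0.071 m and y of spent_cell in the frame of mouth between -0.088 and 0.088 m and linear speed of spent_cell below 0.05 m/s and value of joint flap below 0.1 rad and distance of good_cell from where it was at the start of the episode below 0.03 m and angle between good_cell's own z axis and vertical below 0.2 rad); the robot touches nothing.
It fails at once if the good cell is knocked over or moved by more than 30 mm (distance of good_cell from where it was at the start of the episode above 0.03 m or angle between good_cell's own z axis and vertical above 0.5 rad).
It also fails if it takes over 43 s, if anything falls off the work surface, if the arm or the gripper's body presses on something with over 40 N, if the wrist force passes 120 N, or if a joint passes its speed limit or range.

## Working session

There is one attempt and no reset: what is moved stays moved. The work goes in short steps, Python scripts to look and compute and a tool call to move; the robot and the scene stay as the last step left them, time stands still between calls to the robot, and variables do not carry over. Pictures are saved under pics/ and viewed, and the job is handed in when it is done.

Besides the shell and the picture viewer there is one more tool, called after ">>>" by a JSON object that holds its "op" and its "data", one argument or row to a line. apply_moves: Moves the arm, as the interface text tells. Its arguments: {"type":"object","properties":{"increments":{"type":"array","items":{"type":"object","properties":{"x":{"type":"number"},"y":{"type":"number"},"z":{"type":"number"},"ax":{"type":"number"},"ay":{"type":"number"},"az":{"type":"number"},"grip":{"type":"number"}}}}},"required":["increments"]}

```bash
mkdir -p pics; ls
cat > h.py <<'E'
from bench import ctrl, vision, ticket, find_in, regions_of, pinpoint
import numpy as np, cv2
def save(n,f):
    im=vision.camera(n); cv2.imwrite('pics/'+f,im[:,:,::-1]); return im
def ray(n,px,p=None):
    p=p or vision.camera_params(n); K=np.array(p['intrinsics']);k1=p['k1']
    d=np.array([(px[0]-K[0,2])/K[0,0],(px[1]-K[1,2])/K[1,1]]);u=d.copy()
    for _ in range(30): u=d/(1+k1*(u@u))
    R=np.array(p['R']);t=np.array(p['t'])
    v=R.T@np.array([u[0],u[1],1]); return -R.T@t, v/np.linalg.norm(v)
def atz(n,px,z,p=None):
    c,v=ray(n,px,p); return c+v*(z-c[2])/v[2]
def proj(n,X,p=None):
    p=p or vision.camera_params(n);K=np.array(p['intrinsics'])
    c=np.array(p['R'])@X+np.array(p['t']);u=c[:2]/c[2];u=u*(1+p['k1']*(u@u))
    return K[:2,:2]@u+K[:2,2]
def tri(a,pa,b,pb):
    A=np.zeros((3,3));B=np.zeros(3)
    for n,p in((a,pa),(b,pb)):
        c,v=ray(n,p);M=np.eye(3)-np.outer(v,v);A+=M;B+=M@c
    return np.linalg.solve(A,B)
E
python3 - <<'E'
from h import *
for n in('scene','side','wrist'):
    save(n,n+'0.png')
    for q in('spent_cell','good_cell','flap'):
        print(n,q,[(np.round(r['rect']),round(r['p'],2)) for r in find_in(n,q)])
    for q in('spent_cell','good_cell','mouth'):
        print(n,q,[(np.round(r['xy'],1),round(r['p'],2)) for r in pinpoint(n,q)])
o=ctrl.get_obs();print(o)
E
```

```text
pics
scene spent_cell [(array([190., 189.,   8.,  21.]), 0.48)]
scene good_cell [(array([232., 188.,  11.,  24.]), 0.76)]
scene flap [(array([302., 254.,  76.,  53.]), 0.83)]
scene spent_cell [(array([187.3, 184.2]), 0.71)]
scene good_cell [(array([232.3, 189. ]), 0.57)]
scene mouth [(array([301.2, 252. ]), 0.63)]
side spent_cell [(array([263., 346.,  13.,  29.]), 0.64), (array([296., 333.,  21.,  42.]), 0.57)]
side good_cell [(array([232., 294.,  19.,  37.]), 0.77)]
side flap [(array([268., 130.,  39.,  22.]), 0.66), (array([268., 160.,  77.,  94.]), 0.34)]
side spent_cell [(array([297.2, 330.3]), 0.68)]
side good_cell [(array([230.5, 296.4]), 0.81)]
side mouth [(array([267.9, 127.3]), 0.7)]
wrist spent_cell []
wrist good_cell []
wrist flap []
wrist spent_cell []
wrist good_cell []
wrist mouth []
{'time_s': 1.05, 'q': array([ 1.05469667e+00,  1.80810448e-01,  1.60696899e+00,  1.92889958e-05,
        1.35383382e+00, -2.06320833e-01]), 'dq': array([ 0.00021731,  0.00065225, -0.00039156,  0.00058478, -0.00150478,
        0.00027061]), 'joint_efforts': array([ 1.65477246e-03, -4.44854736e+01, -3.51692069e+01, -2.42990009e-04,
        5.95075235e-04,  1.61012377e-06]), 'eef_pos': array([0.17528695, 0.54765162, 0.25629759]), 'eef_rot': array([ 0.57115366, -0.57114751, -0.41686832,  0.41688707]), 'wrist_force': array([-0.01058684, -0.06494836,  0.35563366]), 'torque': array([-0.00450659,  0.00421167,  0.00511537]), 'opening': 0.9992537671546274}
```

View images.

Run:
```python
import cv2
a=cv2.imread('pics/scene0.png');b=cv2.imread('pics/side0.png')
cv2.imwrite('pics/sc_crop.png',cv2.resize(a[120:320,140:400],None,fx=3,fy=3,interpolation=2))
cv2.imwrite('pics/sd_crop.png',cv2.resize(b[230:384,170:370],None,fx=3.8,fy=3.8,interpolation=2))
```

```text
(no output)
```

View pics/scene0.png

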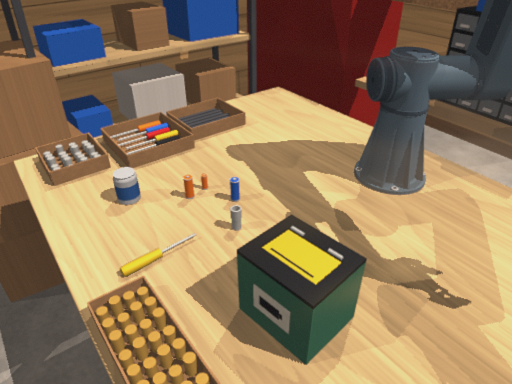

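View pics/side0.png

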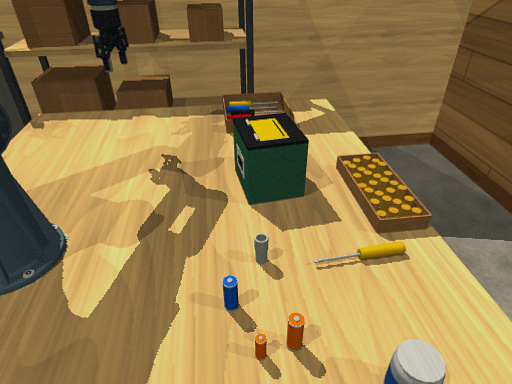

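View pics/sc_crop.png

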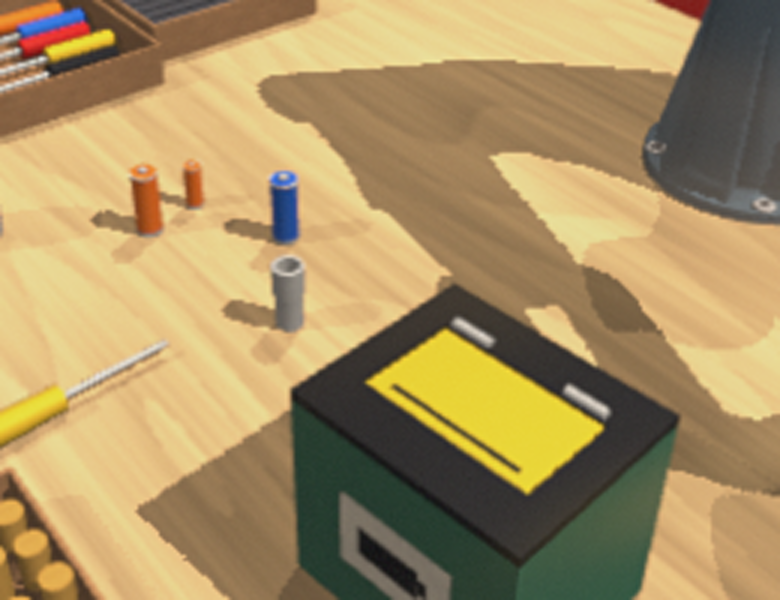

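View pics/sd_crop.png

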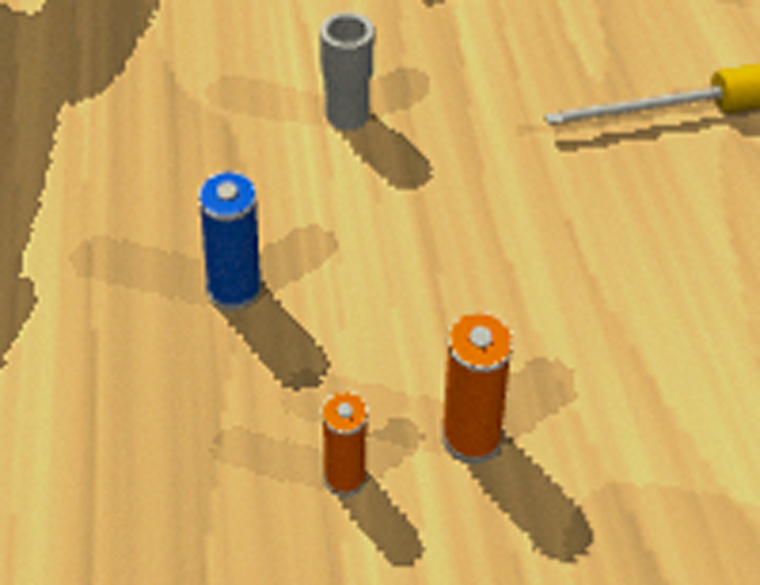

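```bash
python3 - <<'E'
from h import *
f=lambda p:(p[0]/3+140-.33,p[1]/3+120-.33)
g=lambda p:(p[0]/3.8+170-.4,p[1]/3.8+230-.4)
def nm(l,p): print(l,np.round(p,4))
nm('sp top tri',tri('scene',f((145,170)),'side',g((481,338))))
nm('sp sc',atz('scene',f((145,170)),.07));nm('sp sd',atz('side',g((481,338)),.07)); nm('sp sd foot',atz('side',g((473,447)),.0))
nm('sm sd',atz('side',g((344,412)),.05)); nm('sm tri',tri('scene',f((193,163)),'side',g((344,412))))
nm('good sc',atz('scene',f((284,177)),.07));nm('good sd',atz('side',g((228,193)),.07))
nm('sock sc',atz('scene',f((289,265)),.064));nm('sock sd',atz('side',g((347,30)),.064))
C=[atz('scene',f(p),.165) for p in((445,328),(603,425),(528,492),(366,382))]
for c in C:nm('fl',c)
nm('flc',np.mean(C,0)); h=(C[0]+C[1])/2;e=(C[2]+C[3])/2;d=e-h;nm('dir',d/np.linalg.norm(d))
d2=(C[1]-C[0]+C[2]-C[3]);print(np.arctan2(d[1],d[0]),np.arctan2(d2[1],d2[0]), np.linalg.norm(d),np.linalg.norm(d2)/2)
B=[atz('scene',f(p),.165) for p in((453,285),(677,419),(521,564),(293,393))]
for c in B:nm('bin',c)
nm('binc',np.mean(B,0))
d=B[2]+B[3]-B[0]-B[1];d2=(B[1]-B[0]+B[2]-B[3]);print(np.arctan2(d[1],d[0]),np.arctan2(d2[1],d2[0]), np.linalg.norm(d)/2,np.linalg.norm(d2)/2)
nm('mouth tri',tri('scene',(301.2,252),'side',(267.9,127.3)))
E
python3 - <<'E'
import cv2
b=cv2.imread('pics/side0.png')
cv2.imwrite('pics/sd_bin.png',cv2.resize(b[90:210,210:330],None,fx=5,fy=5,interpolation=2))
E
```

```text
sp top tri [ 0.5605 -0.2805  0.0666]
sp sc [ 0.5618 -0.2752  0.07  ]
sp sd [ 0.5608 -0.2834  0.07  ]
sp sd foot [ 0.5604 -0.2873  0.    ]
sm sd [ 0.5029 -0.2961  0.05  ]
sm tri [ 0.5023 -0.293   0.046 ]
good sc [ 0.4655 -0.1857  0.07  ]
good sd [ 0.4638 -0.1932  0.07  ]
sock sc [ 0.5346 -0.0783  0.064 ]
sock sd [ 0.5335 -0.0844  0.064 ]
fl [0.5672 0.1512 0.165 ]
fl [0.5518 0.2744 0.165 ]
fl [0.6228 0.2846 0.165 ]
fl [0.6389 0.1603 0.165 ]
flc [0.5952 0.2176 0.165 ]
dir [0.991  0.1337 0.    ]
0.13407718881226238 1.6973904786682992 0.07206074668763927 0.12473783422602346
bin [0.5332 0.1204 0.165 ]
bin [0.5135 0.2981 0.165 ]
bin [0.6601 0.3177 0.165 ]
bin [0.6798 0.1412 0.165 ]
binc [0.5966 0.2193 0.165 ]
0.13665664263467434 1.6817101720625822 0.14801315886742747 0.17818527466818881
mouth tri [0.5923 0.2151 0.1661]
```

View pics/sd_bin.png

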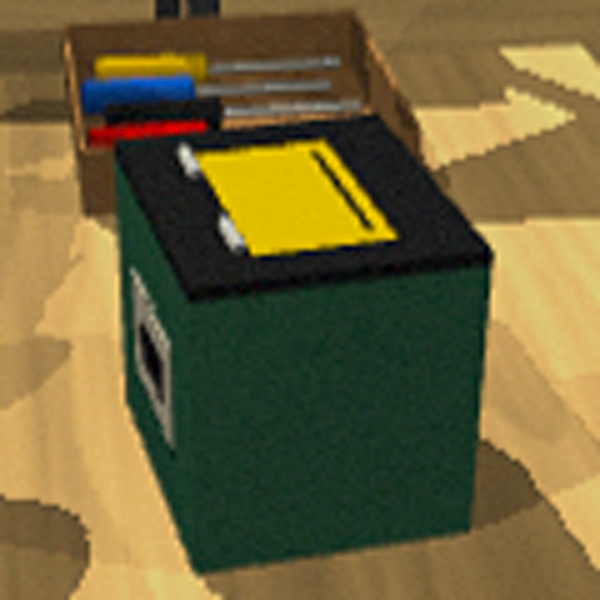

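```bash
cat >> h.py <<'E'
from scipy.spatial.transform import Rotation as Ro
def Rcur(o): w,x,y,z=o['eef_rot']; return Ro.from_quat([x,y,z,w])
def target(a):  # jaw axis (tool x) along world angle a, tool z down
    x=np.array([np.cos(a),np.sin(a),0]);z=np.array([0,0,-1.]);y=np.cross(z,x)
    return Ro.from_matrix(np.array([x,y,z]).T)
def plan(pos,a):
    o=ctrl.get_obs();R=Rcur(o)
    d=R.inv().apply(np.array(pos)-o['eef_pos'])*100
    rv=(R.inv()*target(a)).as_rotvec()
    print('t',o['time_s'],'pos',np.round(o['eef_pos'],4),'shift cm',np.round(d,2),'rv',np.round(rv,3),'F',np.round(o['wrist_force'],1),'op',round(o['opening'],3))
E
python3 - <<'E'
from h import *
o=ctrl.get_obs();print(np.round(Rcur(o).as_matrix(),3))
for a in(1.70,1.70-np.pi): plan([.561,-.281,.17],a)
g=lambda p:(p[0]/5+210-.4,p[1]/5+90-.4)
C=[atz('side',g(p),.165) for p in((195,153),(252,254),(398,238),(322,140))]
for c in C:print(np.round(c,4))
print(np.mean(C,0))
d=C[2]+C[3]-C[0]-C[1];d2=C[2]-C[3]+C[1]-C[0];print(np.arctan2(d[1],d[0]),np.arctan2(d2[1],d2[0]))
E
```

```text
[[ 0.305 -0.    -0.952]
 [ 0.952 -0.     0.305]
 [-0.    -1.     0.   ]]
t 1.05 pos [0.1753 0.5477 0.2563] shift cm [-67.16   8.63 -62.  ] rv [-1.543 -0.344 -0.344] F [-0.  -0.1  0.4] op 0.999
t 1.05 pos [0.1753 0.5477 0.2563] shift cm [-67.16   8.63 -62.  ] rv [-0.441  1.978  1.978] F [-0.  -0.1  0.4] op 0.999
[0.5495 0.2689 0.165 ]
[0.5631 0.1451 0.165 ]
[0.6353 0.1521 0.165 ]
[0.6191 0.2763 0.165 ]
[0.59175284 0.21058444 0.165     ]
0.10122322451204348 -1.4511113617943805
```

```bash
sed -i 's/    x=np.array(\[np.cos(a),np.sin(a),0\]).*/    x=np.array([np.cos(a),np.sin(a),0]);y=np.array([0,0,-1.]);z=np.cross(x,y)/; ' h.py
python3 - <<'E'
from h import *
plan([.561,-.281,.20],1.69)
E
```

```text
t 1.05 pos [0.1753 0.5477 0.2563] shift cm [-67.16   5.63 -62.  ] rv [-0.    -0.429 -0.   ] F [-0.  -0.1  0.4] op 0.999
```

>>> {"op": "apply_moves", "data": {
  "increments": [
    {"x": -67.2,"y": 5.6,"z": -62,"ay": -0.43,"grip": 0},
    {"x": -67.2,"y": 5.6,"z": -62,"ay": -0.43,"grip": 0},
    {"x": -67.2,"y": 5.6,"z": -62,"ay": -0.43,"grip": 0},
    {"x": -67.2,"y": 5.6,"z": -62,"ay": -0.43,"grip": 0},
    {"x": -67.2,"y": 5.6,"z": -62,"ay": -0.43,"grip": 0},
    {"x": -67.2,"y": 5.6,"z": -62,"ay": -0.43,"grip": 0},
    {"x": -67.2,"y": 5.6,"z": -62,"ay": -0.43,"grip": 0},
    {"x": -67.2,"y": 5.6,"z": -62,"ay": -0.43,"grip": 0},
    {"x": -67.2,"y": 5.6,"z": -62,"ay": -0.43,"grip": 0},
    {"x": -67.2,"y": 5.6,"z": -62,"ay": -0.43,"grip": 0},
    {"x": -67.2,"y": 5.6,"z": -62,"ay": -0.43,"grip": 0},
    {"x": -67.2,"y": 5.6,"z": -62,"ay": -0.43,"grip": 0}
  ]
}}

```text
invalid input
```

Run:
```python
from h import *
plan([.561,-.281,.20],1.69)
print(ctrl.get_obs()['q'])
```

```text
t 1.05 pos [0.1753 0.5477 0.2563] shift cm [-67.16   5.63 -62.  ] rv [-0.    -0.429 -0.   ] F [-0.  -0.1  0.4] op 0.999
[ 1.05469667e+00  1.80810448e-01  1.60696899e+00  1.92889958e-05
  1.35383382e+00 -2.06320833e-01]
```

>>> {"op": "apply_moves", "data": {
  "increments": [
    {"x": -4.5,"y": 0.4,"z": -4.1,"ax": 0,"ay": -0.03,"az": 0,"grip": 0},
    {"x": -9.0,"y": 0.8,"z": -8.2,"ax": 0,"ay": -0.06,"az": 0,"grip": 0}
  ]
}}

```text
time_s: 1.3
eef_pos: [0.2262, 0.4359, 0.248]
eef_rot: [-0.558, 0.558, 0.435, -0.435]
wrist_force: [1.3, -0.6, 0.7]
opening: 1.002
```

Run:
```python
from h import *
plan([.561,-.281,.20],1.69)
```

```text
t 1.3 pos [0.2262 0.4359 0.248 ] shift cm [-61.34   4.82 -49.98] rv [ 0.    -0.366 -0.   ] F [ 1.3 -0.6  0.7] op 1.002
```

>>> {"op": "apply_moves", "data": {
  "increments": [
    {"x": -4.7,"y": 0.4,"z": -3.8,"ax": 0,"ay": -0.03,"az": 0,"grip": 0},
    {"x": -9.4,"y": 0.8,"z": -7.7,"ax": 0,"ay": -0.06,"az": 0,"grip": 0},
    {"x": -14.1,"y": 1.2,"z": -11.5,"ax": 0,"ay": -0.09,"az": 0,"grip": 0},
    {"x": -18.8,"y": 1.6,"z": -15.3,"ax": 0,"ay": -0.12,"az": 0,"grip": 0},
    {"x": -23.5,"y": 2.0,"z": -19.2,"ax": 0,"ay": -0.15,"az": 0,"grip": 0},
    {"x": -28.2,"y": 2.4,"z": -23,"ax": 0,"ay": -0.18,"az": 0,"grip": 0},
    {"x": -32.9,"y": 2.8,"z": -26.8,"ax": 0,"ay": -0.21,"az": 0,"grip": 0},
    {"x": -37.6,"y": 3.2,"z": -30.6,"ax": 0,"ay": -0.24,"az": 0,"grip": 0},
    {"x": -42.3,"y": 3.6,"z": -34.5,"ax": 0,"ay": -0.27,"az": 0,"grip": 0},
    {"x": -47,"y": 4.0,"z": -38.3,"ax": 0,"ay": -0.3,"az": 0,"grip": 0},
    {"x": -51.7,"y": 4.4,"z": -42.1,"ax": 0,"ay": -0.33,"az": 0,"grip": 0},
    {"x": -56.4,"y": 4.8,"z": -46,"ax": 0,"ay": -0.366,"az": 0,"grip": 0}
  ]
}}

```text
time_s: 2.8
eef_pos: [0.5351, -0.2255, 0.2001]
eef_rot: [-0.469, 0.469, 0.529, -0.529]
wrist_force: [0.5, 0.6, 1.0]
opening: 1.002
```

Run:
```python
from h import *
plan([.561,-.281,.20],1.69)
print(ctrl.get_obs()['q'])
```

```text
t 2.8 pos [ 0.5351 -0.2255  0.2001] shift cm [-5.82  0.02 -1.91] rv [ 0.001  0.001 -0.   ] F [0.5 0.6 1. ] op 1.002
[-6.03260119e-01  2.47758458e-01  1.64558635e+00  2.46696342e-04
  1.24753601e+00 -2.29395777e+00]
```

Run:
```python
from h import *
save('wrist','w1.png')
p=vision.camera_params('wrist')
print(np.round(-np.array(p['R']).T@p['t'],3),np.round(np.array(p['R'])[2],2))
for X in([.561,-.281,.07],[.502,-.295,.05],[.4645,-.189,.07],[.561,-.281,.0]): print(X,proj('wrist',np.array(X),p))
print([(np.round(r['xy'],1),round(r['p'],2)) for r in pinpoint('wrist','spent_cell')])
```

```text
[ 0.466 -0.239  0.316] [ 0.28  0.03 -0.96]
[0.561, -0.281, 0.07] [198.35111016 208.26547325]
[0.502, -0.295, 0.05] [191.53190735 139.66857004]
[0.4645, -0.189, 0.07] [315.81895263 112.49780384]
[0.561, -0.281, 0.0] [210.12191656 187.63121567]
[(array([201. , 200.4]), 0.82), (array([192.9, 141.3]), 0.79)]
```

View pics/w1.png

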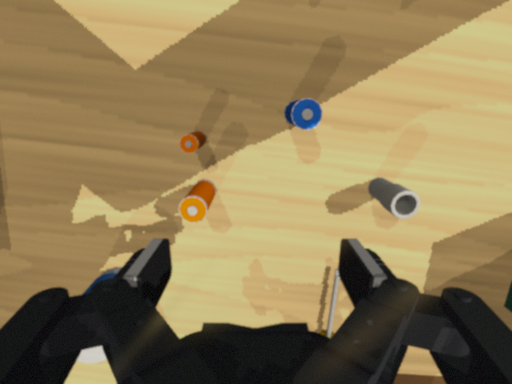

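Run:
```python
from h import *
p=vision.camera_params('wrist')
print(atz('wrist',(193,210.5),.071,p),atz('wrist',(189,144),.05,p),atz('wrist',(307,114),.07,p))
plan([.560,-.284,.065],1.69)
```

```text
[ 0.56156327 -0.28187924  0.071     ] [ 0.50445312 -0.29321636  0.05      ] [ 0.46509932 -0.19217018  0.07      ]
t 2.9 pos [ 0.5356 -0.2289  0.1991] shift cm [-5.73 13.42 -1.78] rv [ 0.    -0.004 -0.002] F [-0.8  0.7 -0.5] op 1.0
```

>>> {"op": "apply_moves", "data": {
  "increments": [
    {"x": -5.5,"y": 0,"z": -1.9,"ax": 0,"ay": 0,"az": 0,"grip": 0},
    {"x": -5.5,"y": 0,"z": -1.9,"ax": 0,"ay": 0,"az": 0,"grip": 0},
    {"x": -5.5,"y": 3,"z": -1.9,"ax": 0,"ay": 0,"az": 0,"grip": 0}
  ]
}}

```text
time_s: 3.28
eef_pos: [0.5623, -0.2825, 0.1714]
eef_rot: [0.468, -0.473, -0.528, 0.528]
wrist_force: [0.5, -0.4, 0.3]
opening: 0.999
```

Run:
```python
from h import *
save('wrist','w2.png')
plan([.561,-.282,.065],1.69)
p=vision.camera_params('wrist')
for X in([.561,-.282,.07],[.561,-.281,.0]): print(X,proj('wrist',np.array(X),p))
```

```text
t 3.325 pos [ 0.5594 -0.28    0.1653] shift cm [-0.23 10.03 -0.16] rv [-0.002 -0.004  0.001] F [-2.   0.5 -3.5] op 1.0
[0.561, -0.282, 0.07] [250.33472263 203.56746583]
[0.561, -0.281, 0.0] [252.24029448 181.73439832]
```

View pics/w2.png

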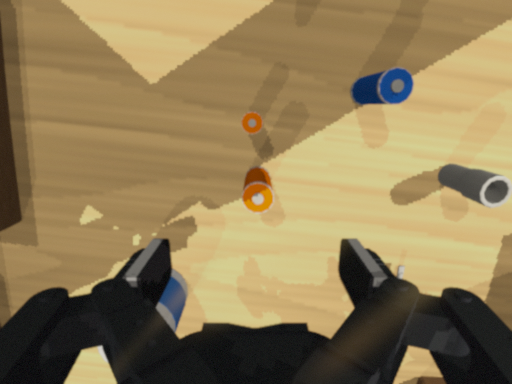

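>>> {"op": "apply_moves", "data": {
  "increments": [
    {"x": -0.2,"y": 4,"z": -0.2,"ax": 0,"ay": 0,"az": 0,"grip": 0},
    {"x": -0.2,"y": 7.5,"z": -0.2,"ax": 0,"ay": 0,"az": 0,"grip": 0},
    {"x": -0.2,"y": 10,"z": -0.2,"ax": 0,"ay": 0,"az": 0,"grip": 0},
    {"x": -0.2,"y": 10,"z": -0.2,"ax": 0,"ay": 0,"az": 0,"grip": 0}
  ]
}}

```text
time_s: 3.82
eef_pos: [0.5597, -0.2796, 0.0635]
eef_rot: [0.473, -0.467, -0.528, 0.529]
wrist_force: [-0.2, -0.1, 0.2]
opening: 1.001
```

Run:
```python
from h import *
save('side','s2.png')
a=cv2.imread('pics/s2.png')
w=vision.camera('wrist')[:,:,::-1]
cv2.imwrite('pics/c2.png',np.hstack([cv2.resize(a[254:384,190:363],(512,384),interpolation=2),w])[:, ::1][:, :].copy())
cv2.imwrite('pics/c2.png',cv2.resize(cv2.imread('pics/c2.png'),(800,300)))
plan([.561,-.282,.065],1.69)
```

```text
t 3.925 pos [ 0.5617 -0.2814  0.0664] shift cm [-0.06  0.14  0.08] rv [-0.002 -0.004  0.001] F [-0.1 -0.9  1.3] op 0.999
```

View pics/c2.png

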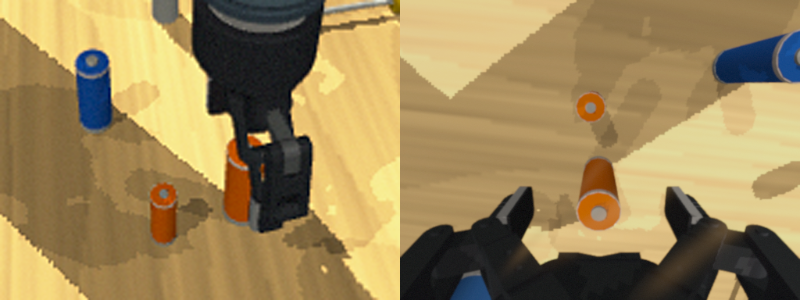

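>>> {"op": "apply_moves", "data": {
  "increments": [
    {"x": 0,"y": 0.1,"z": 0,"ax": 0,"ay": 0,"az": 0,"grip": 1},
    {"x": 0,"y": 0.1,"z": 0,"ax": 0,"ay": 0,"az": 0,"grip": 1},
    {"x": 0,"y": 0.1,"z": 0,"ax": 0,"ay": 0,"az": 0,"grip": 1},
    {"x": 0,"y": 0.1,"z": 0,"ax": 0,"ay": 0,"az": 0,"grip": 1},
    {"x": 0,"y": 0.1,"z": 0,"ax": 0,"ay": 0,"az": 0,"grip": 1},
    {"x": 0,"y": 0.1,"z": 0,"ax": 0,"ay": 0,"az": 0,"grip": 1},
    {"x": 0,"y": 0.1,"z": 0,"ax": 0,"ay": 0,"az": 0,"grip": 1},
    {"x": 0,"y": 0.1,"z": 0,"ax": 0,"ay": 0,"az": 0,"grip": 1}
  ]
}}

```text
time_s: 4.92
eef_pos: [0.562, -0.2815, 0.0661]
eef_rot: [0.471, -0.47, -0.528, 0.528]
wrist_force: [-1.3, 0.8, 5.8]
opening: 0.274
```

Run:
```python
from h import *
save('side','s3.png')
a=cv2.imread('pics/s3.png')
w=vision.camera('wrist')[:,:,::-1]
cv2.imwrite('pics/c3.png',cv2.resize(np.hstack([cv2.resize(a[254:384,190:363],(512,384),interpolation=2),w]),(800,300)))
plan([.561,-.282,.26],1.69)
```

```text
t 5.025 pos [ 0.562  -0.2815  0.0661] shift cm [ -0.03 -19.39   0.14] rv [-0.001 -0.004  0.001] F [-2.4  1.8  6.6] op 0.272
```

View pics/c3.png

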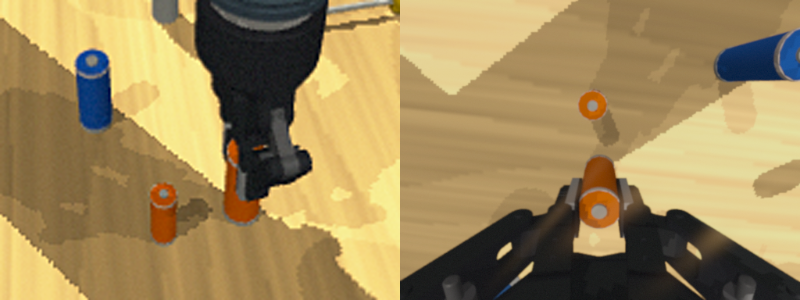

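>>> {"op": "apply_moves", "data": {
  "increments": [
    {"x": 0,"y": -5,"z": 0,"ax": 0,"ay": 0,"az": 0,"grip": 1},
    {"x": 0,"y": -11,"z": 0,"ax": 0,"ay": 0,"az": 0,"grip": 1},
    {"x": 0,"y": -17,"z": 0,"ax": 0,"ay": 0,"az": 0,"grip": 1},
    {"x": 0,"y": -22,"z": 0,"ax": 0,"ay": 0,"az": 0,"grip": 1}
  ]
}}

```text
time_s: 5.52
eef_pos: [0.5624, -0.2817, 0.2884]
eef_rot: [0.47, -0.47, -0.528, 0.528]
wrist_force: [-0.2, 0.2, -0.4]
opening: 0.278
```

Run:
```python
from h import *
plan([.599,.2155,.30],1.69)
```

```text
t 5.525 pos [ 0.5624 -0.2817  0.2884] shift cm [48.96 -1.18 -9.37] rv [-0.001 -0.004 -0.   ] F [-0.2  0.2 -0.4] op 0.278
```

>>> {"op": "apply_moves", "data": {
  "increments": [
    {"x": 3,"y": -1,"z": -0.6,"ax": 0,"ay": 0,"az": 0,"grip": 1},
    {"x": 8,"y": -1,"z": -1.5,"ax": 0,"ay": 0,"az": 0,"grip": 1},
    {"x": 13,"y": -1,"z": -2.5,"ax": 0,"ay": 0,"az": 0,"grip": 1},
    {"x": 18,"y": -1,"z": -3.5,"ax": 0,"ay": 0,"az": 0,"grip": 1},
    {"x": 23,"y": -1,"z": -4.4,"ax": 0,"ay": 0,"az": 0,"grip": 1},
    {"x": 28,"y": -1,"z": -5.4,"ax": 0,"ay": 0,"az": 0,"grip": 1},
    {"x": 33,"y": -1,"z": -6.3,"ax": 0,"ay": 0,"az": 0,"grip": 1},
    {"x": 38,"y": -1,"z": -7.3,"ax": 0,"ay": 0,"az": 0,"grip": 1},
    {"x": 43,"y": -1,"z": -8.2,"ax": 0,"ay": 0,"az": 0,"grip": 1},
    {"x": 47,"y": -1,"z": -9,"ax": 0,"ay": 0,"az": 0,"grip": 1},
    {"x": 49,"y": -1,"z": -9.4,"ax": 0,"ay": 0,"az": 0,"grip": 1},
    {"x": 49,"y": -1,"z": -9.4,"ax": 0,"ay": 0,"az": 0,"grip": 1}
  ]
}}

```text
time_s: 7.02
eef_pos: [0.599, 0.2167, 0.2975]
eef_rot: [0.47, -0.47, -0.528, 0.529]
wrist_force: [-0.9, -0.5, -0.8]
opening: 0.274
```

Run:
```python
from h import *
plan([.599,.2155,.30],1.69)
s=save('side','s4.png')
w=save('wrist','w4.png')
plan([.599,.2155,.30],1.69)
p=vision.camera_params('wrist')
print(np.round(-np.array(p['R']).T@p['t'],3))
print([(np.round(r['xy'],1),round(r['p'],2),atz('wrist',r['xy'],.165,p)) for r in pinpoint('wrist','mouth')])
c,v=np.array([.594,.2145]),.12
for x,y in((-.0365,-.063),(-.0365,.063),(.0365,-.063),(.0365,.063)):
    X=np.array([c[0]+x*np.cos(v)-y*np.sin(v),c[1]+x*np.sin(v)+y*np.cos(v),.165]);print(np.round(proj('wrist',X,p)))
cv2.imwrite('pics/s4c.png',cv2.resize(s[60:210,190:350,::-1],None,fx=4,fy=4,interpolation=2))
```

```text
t 7.025 pos [0.599  0.2167 0.2975] shift cm [-0.11 -0.25  0.02] rv [-0.002 -0.002 -0.001] F [-0.9 -0.5 -0.8] op 0.274
t 7.125 pos [0.5993 0.2149 0.2978] shift cm [ 0.06 -0.22  0.02] rv [-0.001 -0.004 -0.001] F [ 0.3 -0.8 -0.5] op 0.274
[0.529 0.208 0.415]
[(array([253.8, 179.3]), 0.68, array([0.59047378, 0.2139974 , 0.165     ]))]
[182. 143.]
[326. 142.]
[187. 221.]
[321. 220.]
```

View pics/w4.png

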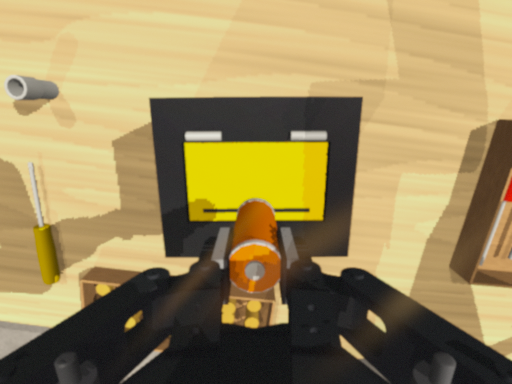

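View pics/s4c.png

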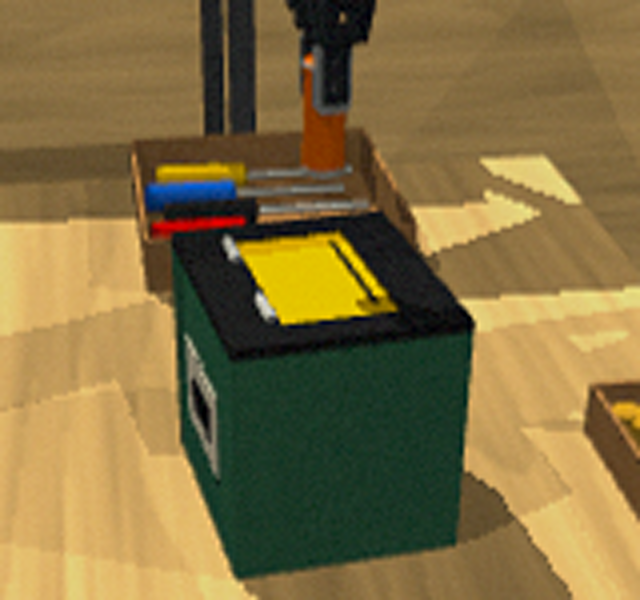

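Run:
```python
from h import *
p=vision.camera_params('wrist')
print(atz('wrist',(255,270),.303,p), atz('wrist',(256,208),.233,p))
plan([.5995,.2165,.14],1.69)
```

```text
[0.59807166 0.2156896  0.303     ] [0.59360172 0.21583109 0.233     ]
t 7.175 pos [0.5994 0.2145 0.2979] shift cm [ 0.21 15.79 -0.05] rv [-0.001 -0.005 -0.001] F [ 0.4 -0.4 -1.9] op 0.269
```

>>> {"op": "apply_moves", "data": {
  "increments": [
    {"x": 0.2,"y": 3,"z": 0,"ax": 0,"ay": 0,"az": 0,"grip": 1},
    {"x": 0.2,"y": 5.5,"z": 0,"ax": 0,"ay": 0,"az": 0,"grip": 1},
    {"x": 0.2,"y": 7,"z": 0,"ax": 0,"ay": 0,"az": 0,"grip": 1},
    {"x": 0.2,"y": 8.5,"z": 0,"ax": 0,"ay": 0,"az": 0,"grip": 1},
    {"x": 0.2,"y": 10,"z": 0,"ax": 0,"ay": 0,"az": 0,"grip": 1},
    {"x": 0.2,"y": 11.5,"z": 0,"ax": 0,"ay": 0,"az": 0,"grip": 1}
  ]
}}

```text
time_s: 7.92
eef_pos: [0.6002, 0.2165, 0.1832]
eef_rot: [-0.47, 0.471, 0.528, -0.527]
wrist_force: [2.1, 0.3, 3.2]
opening: 0.273
```

Run:
```python
from h import *
plan([.5995,.2165,.14],1.69)
s=save('side','s5.png')
w=save('wrist','w5.png')
cv2.imwrite('pics/c5.png',np.hstack([cv2.resize(s[60:210,190:350,::-1],(400,375),interpolation=2),cv2.resize(w[:,:,::-1],(400,375))]))
plan([.5995,.2165,.14],1.69)
```

```text
t 7.925 pos [0.6002 0.2165 0.1832] shift cm [0.01 4.32 0.08] rv [ 0.002 -0.005 -0.001] F [2.1 0.3 3.2] op 0.273
t 8.025 pos [0.5987 0.2163 0.1808] shift cm [ 0.02  4.08 -0.09] rv [-0.002 -0.005 -0.001] F [ 4.4  0.4 -0.7] op 0.275
```

View pics/c5.png

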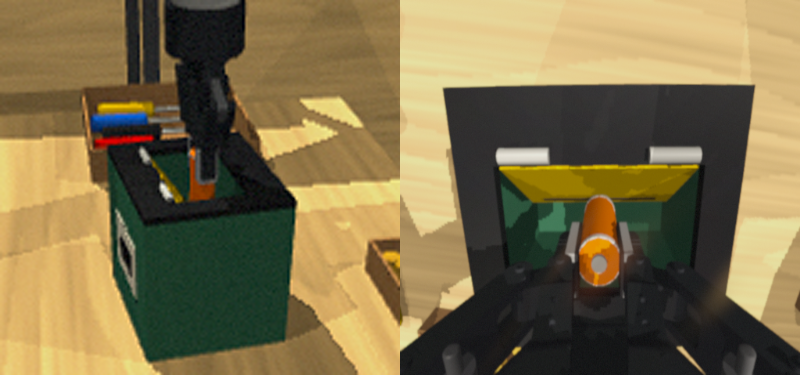

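Flap is open and the cell is centred in the mouth, still held. I'll continue to the release depth.

>>> {"op": "apply_moves", "data": {
  "increments": [
    {"x": 0,"y": 1.5,"z": 0,"ax": 0,"ay": 0,"az": 0,"grip": 1},
    {"x": 0,"y": 3,"z": 0,"ax": 0,"ay": 0,"az": 0,"grip": 1},
    {"x": 0,"y": 4.2,"z": 0,"ax": 0,"ay": 0,"az": 0,"grip": 1},
    {"x": 0,"y": 4.2,"z": 0,"ax": 0,"ay": 0,"az": 0,"grip": 1},
    {"x": 0,"y": 4.2,"z": 0,"ax": 0,"ay": 0,"az": 0,"grip": 1}
  ]
}}

```text
time_s: 8.65
eef_pos: [0.5988, 0.2162, 0.1386]
eef_rot: [0.471, -0.47, -0.527, 0.529]
wrist_force: [4.6, 0.9, -3.2]
opening: 0.274
```

Run:
```python
from h import *
plan([.5995,.2165,.14],1.69)
s=save('side','s6.png')
w=save('wrist','w6.png')
cv2.imwrite('pics/c6.png',np.hstack([cv2.resize(s[60:210,190:350,::-1],(400,375),interpolation=2),cv2.resize(w[:,:,::-1],(400,375))]))
plan([.5995,.2165,.14],1.69)
```

```text
t 8.65 pos [0.5988 0.2162 0.1386] shift cm [ 0.02 -0.14 -0.08] rv [-0.002 -0.005 -0.001] F [ 4.6  0.9 -3.2] op 0.274
t 8.75 pos [0.599  0.2162 0.1391] shift cm [ 0.02 -0.09 -0.05] rv [-0.001 -0.005 -0.001] F [ 3.6  0.3 -3.4] op 0.27
```

View pics/c6.png

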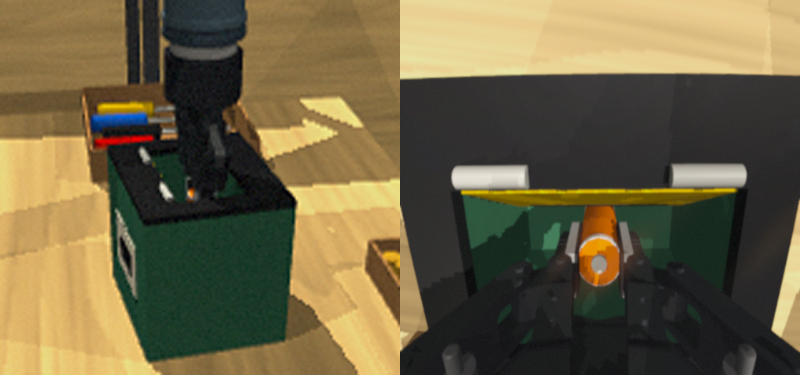

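>>> {"op": "apply_moves", "data": {
  "increments": [
    {"x": 0,"y": 0.5,"z": 0,"ax": 0,"ay": 0,"az": 0,"grip": 1},
    {"x": 0,"y": 0.5,"z": 0,"ax": 0,"ay": 0,"az": 0,"grip": 0.35},
    {"x": 0,"y": 0.5,"z": 0,"ax": 0,"ay": 0,"az": 0,"grip": 0.35},
    {"x": 0,"y": 0.5,"z": 0,"ax": 0,"ay": 0,"az": 0,"grip": 0.35},
    {"x": 0,"y": 0.5,"z": 0,"ax": 0,"ay": 0,"az": 0,"grip": 0.35},
    {"x": 0,"y": 0.5,"z": 0,"ax": 0,"ay": 0,"az": 0,"grip": 0.35},
    {"x": 0,"y": 0.5,"z": 0,"ax": 0,"ay": 0,"az": 0,"grip": 0.35}
  ]
}}

```text
time_s: 9.62
eef_pos: [0.5989, 0.2163, 0.1342]
eef_rot: [0.471, -0.471, -0.527, 0.528]
wrist_force: [2.1, 3.0, 2.3]
opening: 0.651
```

Run:
```python
from h import *
s=save('side','s7.png')
w=save('wrist','w7.png')
cv2.imwrite('pics/c7.png',np.hstack([cv2.resize(s[60:210,190:350,::-1],(288,375),interpolation=2),cv2.resize(w[:,:,::-1],(500,375))]))
plan([.5995,.2165,.30],1.69)
```

```text
t 9.725 pos [0.599  0.2163 0.1342] shift cm [ -0.   -16.58  -0.03] rv [-0.001 -0.005 -0.001] F [2.5 3.7 2.3] op 0.649
```

View pics/c7.png

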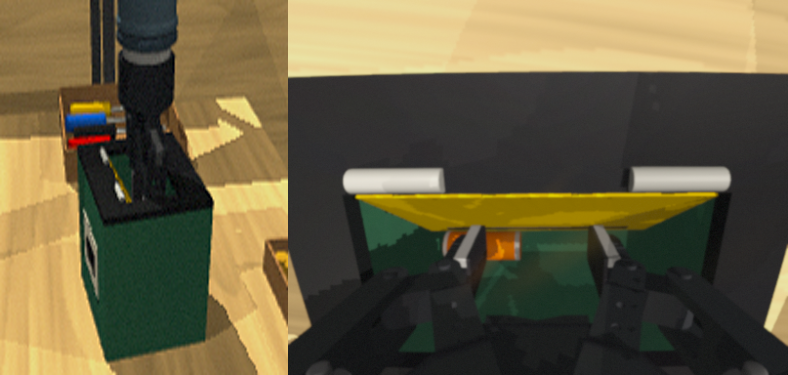

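>>> {"op": "apply_moves", "data": {
  "increments": [
    {"x": 0,"y": -1,"z": 0,"ax": 0,"ay": 0,"az": 0,"grip": 0.35},
    {"x": 0,"y": -2,"z": 0,"ax": 0,"ay": 0,"az": 0,"grip": 0.35},
    {"x": 0,"y": -3,"z": 0,"ax": 0,"ay": 0,"az": 0,"grip": 0.35}
  ]
}}

```text
time_s: 10.1
eef_pos: [0.5996, 0.2161, 0.1656]
eef_rot: [0.47, -0.471, -0.527, 0.528]
wrist_force: [4.1, 0.8, 1.5]
opening: 0.649
```

Run:
```python
from h import *
w=save('wrist','w8.png')
plan([.5995,.2165,.30],1.69)
```

```text
t 10.15 pos [0.6002 0.2162 0.1672] shift cm [  0.02 -13.28   0.04] rv [ 0.002 -0.005 -0.001] F [ 1.5 -0.6  5.5] op 0.649
```

View pics/w8.png

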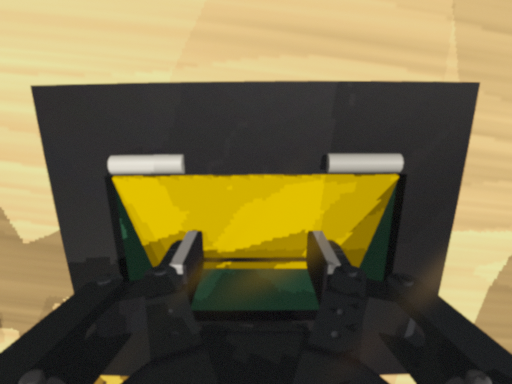

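The fingers are rising and the flap is following them up, with no cell caught. I'll continue out.

>>> {"op": "apply_moves", "data": {
  "increments": [
    {"x": 0,"y": -1.5,"z": 0,"ax": 0,"ay": 0,"az": 0,"grip": 0.35},
    {"x": 0,"y": -3,"z": 0,"ax": 0,"ay": 0,"az": 0,"grip": 0.35},
    {"x": 0,"y": -5,"z": 0,"ax": 0,"ay": 0,"az": 0,"grip": 0.35},
    {"x": 0,"y": -8,"z": 0,"ax": 0,"ay": 0,"az": 0,"grip": 0.35},
    {"x": 0,"y": -12,"z": 0,"ax": 0,"ay": 0,"az": 0,"grip": 0.35},
    {"x": 0,"y": -14,"z": 0,"ax": 0,"ay": 0,"az": 0,"grip": 0.35},
    {"x": 0,"y": -14,"z": 0,"ax": 0,"ay": 0,"az": 0,"grip": 0.35},
    {"x": 0,"y": -14,"z": 0,"ax": 0,"ay": 0,"az": 0,"grip": 0.35}
  ]
}}

```text
time_s: 11.15
eef_pos: [0.5991, 0.2162, 0.3054]
eef_rot: [0.471, -0.471, -0.527, 0.528]
wrist_force: [-0.0, 0.9, -0.1]
opening: 0.65
```

Run:
```python
from h import *
s=save('scene','sc9.png')
w=save('wrist','w9.png')
for n in('scene',): print([(np.round(r['xy'],1),round(r['p'],2)) for r in pinpoint(n,'good_cell')])
cv2.imwrite('pics/c9.png',np.hstack([cv2.resize(s[:,:,::-1],(400,300)),cv2.resize(w[:,:,::-1],(400,300))]))
plan([.5995,.2165,.30],1.69)
```

```text
[(array([232.7, 186.6]), 0.46)]
t 11.3 pos [0.5992 0.2162 0.3053] shift cm [ 0.03  0.53 -0.03] rv [-0.002 -0.005 -0.001] F [-0.4 -0.3 -0.6] op 0.654
```

View pics/c9.png

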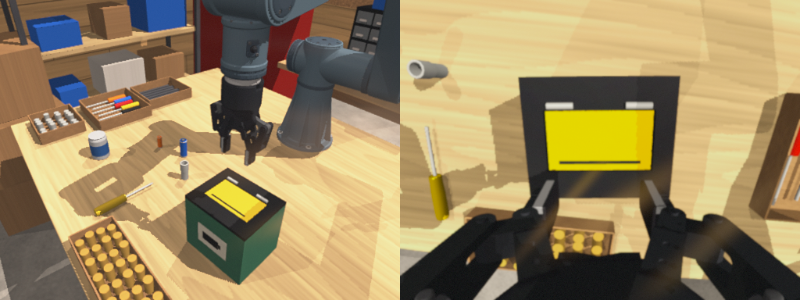

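The flap is shut, the spent cell is inside, the blue cell stands unmoved, and the gripper is clear.

Run:
```python
from h import *
print(ticket.hand_in())
```

```text
the job is handed in; nothing more can be done
None
```

I put the spent orange cell through the flap into the green bin and handed the job in at about 11.3 s of the 43 s allowed. The hand-in reported no verdict.

- **Grasp and push:** I picked up the larger of the two orange cells by its upper part. I pushed it down until the fingertips were about 50 mm below the rim. The wrist picture there showed the flap swung well down and the cell still between the fingers; the gripper opening had not changed.
- **Release:** I went 5 mm deeper and opened the fingers to about 55 mm. The next wrist picture showed the cell lying on its side on the bin floor. I then came out with the flap closing behind the fingers.
- **Last checks:** The flap looks shut and level in both the scene and wrist pictures. The good blue cell is upright and within about 2 pixels of where it was in the scene view. The gripper is clear of the bin, about 0.3 m above the bench, with the wrist force near zero.
- **Not checked:** I could not measure the cell's depth in the bin or the flap's exact angle, because the closed flap hides the cell and there is no joint reading.
- **Disagreements:** The scene and side cameras differed by 3–8 mm on where things were. I averaged them and settled positions with the wrist camera. My first move call was refused as invalid because it left out zero-valued keys, and nothing moved.

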